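# Seat a taper-shank stake in its holder and tap it home

## Robot

A 6-joint arm with a two-finger parallel gripper is mounted at the origin on a cart in front of the work surface, level with it; the furniture and walls round the work are solid. World frame = base frame: x ahead of the robot, y to its left, z up, the work surface at z = 0. Lengths are in m, angles in rad, forces in N, time in s.
With the tool pointing down it reaches from about 0.275 to 0.775 m from the base axis. Payload 14.6 kg.
Tool frame: the origin (TCP) lies midway between the tips of the shut fingers; the grasp point (between the pads) lies 19 mm behind it; z points along the fingers, y is the direction in which the jaws open and shut (so a half turn about z gives the same grasp; the last joint's range is limited). The gripper opens to 85 mm and grips with 20 to 120 N. Pads are 22 mm wide; open, the fingers measure 114 mm over their backs; the gripper's body (76 mm by 85 mm) begins 54 mm behind the grasp point. The pads swing forward as they close: fully open they stand 13 mm farther back than shut.
Start: joints at [-1.255, 0.263, -0.048, 1.259, 0, 1.415], TCP at [0.238, -0.468, 0.202] pointing down, gripper open.
Joint ranges: [-2.65, 2.65], [-0.89, 1.7], [-1.18, 1.37], [-2.13, 2.11], [-1.35, 1.29], [-3.14, 3.14]. Speed limits (rad/s): [1.89, 1.89, 2.57, 2.79, 3.14, 3.14].

## Interface

Orientations are given as a rotation vector (axis times angle).
In Python, from cell import state, get_image, get_calibration, hand_in gives the robot as it stands. The module is installed in compiled form; this text tells all that it offers.
- The arm moves only by the shell command python3 -m inch 'ROWS' [FORCE]. ROWS is JSON, one flat list of numbers, 5 for each row, row after row: the opening, from 0 (shut) to 1 (fully open), then the shift along the tool's x, y, z in mm, then the turn about the tool's z in rad. A call has exactly 5 rows; each row is the pose to reach, as a shift and turn from the pose commanded when the call began, along the tool's axes at that moment; what a row does not reach only later rows make up. A row lasts 1/8 s, in which the tool goes at most 62.5 mm and 10.7 degrees, less where a joint would pass 70% of its speed; a pose out of reach is approached as far as the arm can. A call with a gripper value outside its range is refused whole. The fingers move at their own pace and stop on an object; FORCE is the grip in N (left out, the last holds). Time passes only in rows, so rows that repeat a pose let the fingers close, or fill a call up. It gives the time, the measured TCP pose, the force and the opening at its end, in the units of the state.
- state(): the state, without advancing time (a new reading comes with each control period).
- get_image(name): name is "scene" or "top" or "wrist"; returns the picture (384x512x3 uint8, red, green, blue); there is no depth.
- get_calibration(name): a dict with "intrinsics" (3x3 intrinsics, pixels), "distortion" ([k1, k2, p1, p2, k3] as OpenCV has them; the pictures are not rectified), "R" (3x3) and "t" (3): a world point X has camera coordinates R X + t. Camera axes: x right, y down, z forward; pixel columns grow to the right and rows downward; lengths in m; the calibration is good to about 2 mm. A picture is of the moment at which its call begins: read the wrist's pose just before it. get_calibration takes no time and is no camera call; for the wrist camera it gives the pose at the moment of the call.
- hand_in(): hands the job in, once; it reports no verdict.
The state is a dict: "time_s": time; "joints": joint angles; "joint_vel": joint speeds; "joint_efforts": joint torques, N m; "ee_pos": TCP position; "tcp_rot": TCP orientation; "contact_force": force on the tool from outside, world axes, zero at the start; "wrist_torque": the same for the moment, N m; "gripper_width": finger opening in m.
Only numpy, scipy, OpenCV 4.12 (cv2) and the standard library are available. Lean on these libraries where they do the work, as an engineer would, in place of code of your own. Each camera call takes 0.05 s, during which the arm holds its last target. There are 200 camera calls.

## Task

Take the steel stake out of the wooden stand and push its tapered shank upright into the brass sleeve of the green holder until the taper grips, then let go. With the white-faced brass tapping weight, tap straight down on the stake's flat face in at least two separate taps until the sleeve is fully home, flush with the holder, and a last firm tap of about 20 N on the home sleeve lands solid; never hit harder than 30 N. Finally stand the weight back upright on the bench and leave everything else where it is.

Things in the scene. Friction and masses are not known exactly. Their poses are not given: they have to be found in the camera images.
- stake: polished steel stake, loose, 0.2 to 0.37 kg, 94 mm tall: round shank tapering from 12 mm diameter at the tip to 22 mm at 50 mm height, plain 22 mm neck up to 72 mm, flat-faced round head of 40 mm diameter from 72 to 94 mm. Origin: centre of the shank's tip; z along the axis to the head. It starts upright in the stand's large hole, only the head showing, its underside on the stand's top.
- stake_face (a point): centre of the stake's flat top face, 94 mm above the stake's origin; tap here
- stand: dark wooden block, fixed, 50 x 90 x 73 mm (x, y, z), origin at the centre of its underside; two through holes from above: the stake's (26 mm wide, at x 0, y -20 mm) and an empty one (15 mm wide, at x 0, y +27 mm)
- holder: green round cast stake holder, bolted down, 84 mm across the foot, 66 mm across the column, 66 mm high; origin at the centre of its underside; the brass sleeve slides upright in its middle
- sleeve_mouth (a point): centre of the top face of the brass sleeve (37 mm outside diameter), moving with it: 74 mm above the bench when fully out, 66 mm when home, flush with the holder. The bore below is tapered like the shank (22 mm diameter at the top): a shank in the taper has its tip about 51 mm (49 to 53) below this point, its face about 43 mm above; the harder it is tapped, the tighter it wedges.
- sleeve (a joint): how far the brass sleeve has been driven down into the holder, m: 0 = fully out (8 mm proud), 0.008 = home on a hard stop. It starts between 0 and 0.003, stays where it is left, and moves only when the stake in it is pushed down with more than about 10 N; nothing brings it back up.
- weight: tapping weight, loose, 0.26 to 0.46 kg, 90 mm tall, standing upright on the bench: white nylon disc (40 mm diameter, lowest 18 mm; its underside is the striking face), brass grip of 28 mm diameter from 29 to 78 mm, brass knob of 33 mm diameter on top. Origin: centre of the underside; z up along its axis.
- bottle_white: bystander: white bottle with blue cap, 45 x 45 x 96 mm, origin at its foot
- bottle_pink: bystander: pink bottle with white cap, 30 x 30 x 60 mm, origin at its foot
- jar_glass: bystander: small jar, 49 x 49 x 52 mm, origin at its foot
- tape_roll: bystander: roll of orange tape lying flat, 68 x 68 x 18 mm, origin at its underside
- eraser: bystander: cream eraser block lying between the task's things, 20 x 45 x 14 mm, origin at its underside
- pot: bystander: small red pot with lid, 41 x 41 x 30 mm, origin at its underside
Not all that is in view belongs to the job. Leave any red look-alike of the stake alone.

How it is judged:
On the way, in this order (a step that is already met when the one before it is completed fails the run):
1. the stake stands in the sleeve's taper, upright, and is let go (z of stake in the frame of sleeve_mouth below -0.044 m and horizontal distance between stake and sleeve_mouth below 0.004 m and angle between stake's own z axis and vertical below 0.06 rad and contact force between the fingers and stake below 0.1 N), for 0.2 s.
2. the stake is tapped with the weight (more than 4 N) (contact force between weight and stake above 4 N), for 0.02 s.
3. the weight is lifted off the stake again (contact force between weight and stake below 0.1 N and z of weight in the frame of stake_face above 0.004 m), for 0.05 s.
4. the weight taps the stake with more than 14 N while the sleeve is home (value of joint sleeve above 0.0068 m and contact force between weight and stake above 14 N), for 0.02 s.
At the end, for the whole second after the job is handed in: the sleeve is home (driven at least 6.5 of 8 mm), the stake stands upright in it (within 0.06 rad, 4 mm of the axis, its tip at least 44 mm below the sleeve's top) and is locked (wedged against the bore with over 15 N), the weight stands upright on the bench, all at rest (z of stake in the frame of sleeve_mouth below -0.044 m and horizontal distance between stake and sleeve_mouth below 0.004 m and angle between each of stake, weight's own z axis and vertical below 0.06 rad and value of joint sleeve above 0.0065 m and linear speed of each of stake, weight below 0.02 m/s and height (world z) of weight between -0.004 and 0.004 m and contact force between stake and holder above 15 N); the robot touches nothing.
It fails at once if the stake is hit with the weight harder than 35 N (contact force between weight and stake above 35 N).
It fails at once if a bystander is pushed more than 20 mm (distance of any of bottle_white, bottle_pink, jar_glass, tape_roll, eraser, pot from where it was at the start of the episode above 0.02 m).
It also fails if it takes over 72 s, if anything falls off the work surface, if the arm or the gripper's body presses on something with over 40 N, if the wrist force passes 120 N, or if a joint passes its speed limit or range.

## Working session

There is one attempt and no reset: what is moved stays moved. The work goes in short steps, Python scripts to look and compute and a shell command to move; the robot and the scene stay as the last step left them, time stands still between calls to the robot, and variables do not carry over. Pictures are saved under pics/ and viewed, about 8 in all and at most 12, crops included, and the job is handed in when it is done.

```bash
mkdir -p pics; python3 - <<'E'
from cell import *
import cv2,numpy as np
s=state();print({k:np.round(v,3).tolist() for k,v in s.items()})
for n in("scene","top"):
    im=get_image(n);cv2.imwrite(f"pics/{n}0.png",im[...,::-1])
    c=get_calibration(n);print(n,{k:np.round(v,4).tolist() for k,v in c.items()})
E
```

```text
{'time_s': 0.0, 'joints': [-1.255, 0.263, -0.049, 1.259, 0.0, 1.416], 'joint_vel': [-0.001, -0.002, -0.001, -0.002, 0.001, -0.0], 'joint_efforts': [0.003, -63.762, 38.456, 0.014, 0.0, 0.0], 'ee_pos': [0.238, -0.468, 0.202], 'tcp_rot': [-3.054, -0.732, 0.0], 'contact_force': [-0.347, 0.422, -0.581], 'wrist_torque': [-0.007, 0.018, -0.013], 'gripper_width': 0.086}
scene {'intrinsics': [[419.2575, 0.0, 260.5039], [0.0, 419.2575, 188.4083], [0.0, 0.0, 1.0]], 'distortion': [-0.0785, 0.0, 0.0, 0.0, 0.0], 'R': [[0.8521, -0.523, -0.0215], [-0.2363, -0.3475, -0.9074], [0.4671, 0.7782, -0.4197]], 't': [-0.6651, 0.1182, 1.1037]}
top {'intrinsics': [[494.3389, 0.0, 257.6926], [0.0, 494.3389, 193.1034], [0.0, 0.0, 1.0]], 'distortion': [0.035, 0.0, 0.0, 0.0, 0.0], 'R': [[-0.0267, -0.9996, -0.0093], [-0.9973, 0.0273, -0.0684], [0.0686, 0.0075, -0.9976]], 't': [-0.2651, 0.6095, 1.475]}
```

View pics/scene0.png

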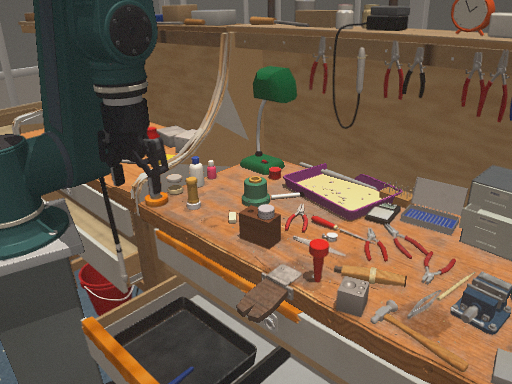

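View pics/top0.png

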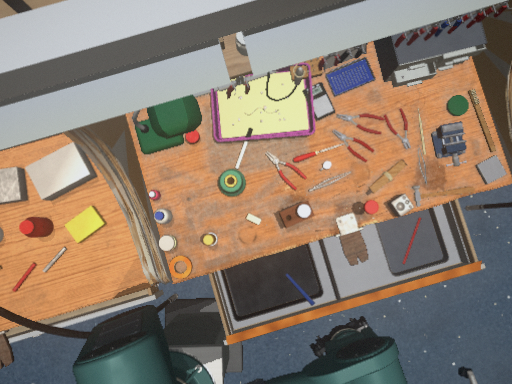

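Candidates for the stake: the grey head on the dark stand at top (304,211) / scene (266,211); the red look-alike at top (371,207) / scene (319,255); and the weight at top (208,239) / scene (193,193). By the description, the stake is the grey head on the stand. I'll check this in a crop.

```bash
cat > h.py <<'E'
import numpy as np,cv2
from cell import *
def unproj(cam,uv,z,c=None):
    c=c or get_calibration(cam);K,D,R,t=[np.array(c[k],float) for k in("intrinsics","distortion","R","t")]
    p=cv2.undistortPoints(np.array(uv,float).reshape(-1,1,2),K,D).reshape(-1,2)
    d=np.c_[p,np.ones(len(p))]@R; o=-R.T@t
    return o+d*((np.broadcast_to(z,len(p))-o[2])/d[:,2])[:,None]
def proj(cam,X,c=None):
    c=c or get_calibration(cam);K,D,R,t=[np.array(c[k],float) for k in("intrinsics","distortion","R","t")]
    return cv2.projectPoints(np.array(X,float).reshape(-1,1,3),cv2.Rodrigues(R)[0],t,K,D)[0].reshape(-1,2)
def crop(im,x0,y0,w,h,k,fn):
    cv2.imwrite(fn,cv2.resize(im[y0:y0+h,x0:x0+w,::-1],None,fx=k,fy=k,interpolation=cv2.INTER_CUBIC))
def axes():  # tool axes in world
    return cv2.Rodrigues(np.array(state()["tcp_rot"]))[0]
def to(xyz,yaw=None):
    s=state();R=axes();p=np.array(s["ee_pos"])
    print("shift mm",np.round(R.T@(np.array(xyz)-p)*1000,1),"tcp",np.round(p,4),"F",np.round(s["contact_force"],1),"w",round(s["gripper_width"],4),"t",round(s["time_s"],2))
    print("tool y angle deg",np.degrees(np.arctan2(R[1,1],R[0,1])),"tool x",np.round(R[:,0],3))
E
python3 - <<'E'
from h import *
im=cv2.imread("pics/top0.png")[...,::-1]
crop(im,150,160,180,130,4,"pics/c1.png")
for n,uv,z in(("stake",(304,211),.095),("holder",(231.5,181),.073),("weight",(208.5,239),.09),("stand",(293,215),.073),("eraser",(253,219),.014),("lookalike",(371,207),.09)):print(n,np.round(unproj("top",uv,z),4))
E
```

```text
stake [[ 0.542  -0.4131  0.095 ]]
holder [[ 0.6359 -0.2064  0.073 ]]
weight [[ 0.4694 -0.1377  0.09  ]]
stand [[ 0.5319 -0.3827  0.073 ]]
eraser [[ 0.5244 -0.2652  0.014 ]]
lookalike [[ 0.5485 -0.6054  0.09  ]]
```

View pics/c1.png

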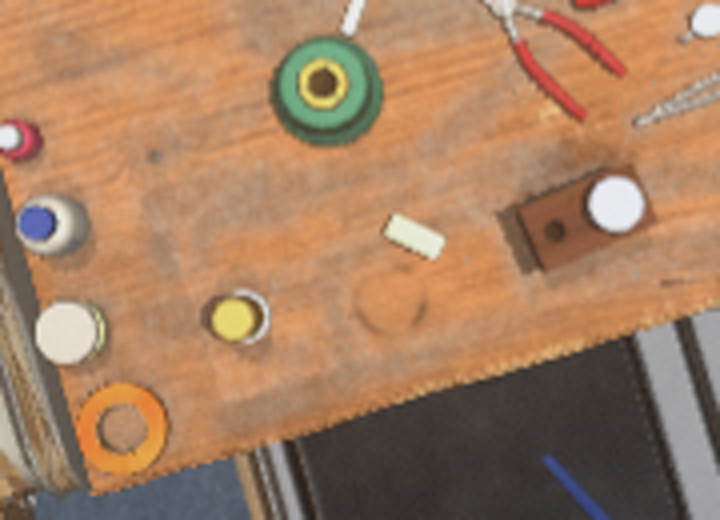

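The crop confirms it: the stake's grey head is at crop (616,204), on the stand with the empty hole at (555,231). The sleeve is at (324,83) and the weight's brass top at (233,319). Next I move above the stake and refine with the wrist camera.

```bash
python3 -m inch '[1,55,18,0,0, 1,115,35,0,0, 1,175,53,0,0, 1,235,70,0,0, 1,293,88,0,0]' 30
python3 - <<'E'
from h import *
to([.542,-.413,.2])
c=get_calibration("wrist");im=get_image("wrist");cv2.imwrite("pics/w1.png",im[...,::-1])
import pickle;pickle.dump(c,open("w1.pkl","wb"))
print("cam pos",-np.array(c["R"]).T@c["t"], "stake px",proj("wrist",[[.542,-.413,.095],[.636,-.206,.073],[.469,-.138,.09]],c))
E
```

```text
time_s: 0.72
ee_pos: [0.5411, -0.4125, 0.2021]
tcp_rot: [-3.055, -0.733, 0.0]
contact_force: [1.2, -1.8, 0.8]
gripper_width: 0.0856
shift mm [0.6 0.8 2.1] tcp [ 0.5411 -0.4125  0.2021] F [ 1.2 -1.8  0.8] w 0.0856 t 0.72
tool y angle deg -63.012039876494136 tool x [ 0.891  0.454 -0.   ]
cam pos [ 0.60677381 -0.37806667  0.37283969] stake px [[251.83616973 182.02228496]
 [ 77.33920207 -35.9604771 ]
 [-66.09109297 115.15770795]]
```

View pics/w1.png

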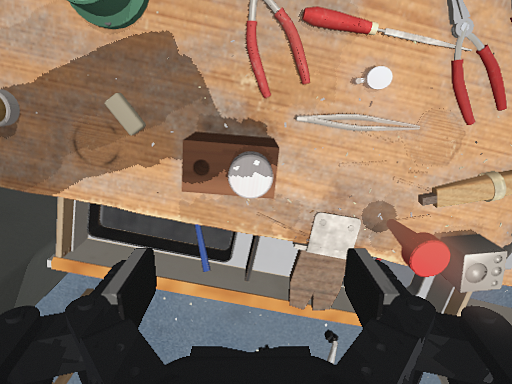

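The wrist view shows the stake's steel head at (250,175) on the stand. I'll fit its circle.

```bash
python3 - <<'E'
from h import *
import pickle
c=pickle.load(open("w1.pkl","rb"));im=cv2.imread("pics/w1.png")
hsv=cv2.cvtColor(im,cv2.COLOR_BGR2HSV)
def blob(im,m,x,y,r):
    M=np.zeros(m.shape,np.uint8);cv2.circle(M,(x,y),r,1,-1);m=(m&(M>0)).astype(np.uint8)
    cs,_=cv2.findContours(m,cv2.RETR_EXTERNAL,cv2.CHAIN_APPROX_NONE);k=max(cs,key=cv2.contourArea)
    return cv2.minEnclosingCircle(k),cv2.boundingRect(k),cv2.fitEllipse(k)
g=(hsv[...,1]<45)&(hsv[...,2]>95)
r=blob(im,g,250,175,30);print(r)
for p in(r[0][0],r[2][0]):print(unproj("wrist",p,.095,c))
print(c["intrinsics"])
top=cv2.imread("pics/top0.png");h=cv2.cvtColor(top,cv2.COLOR_BGR2HSV)
r=blob(top,(h[...,1]<45)&(h[...,2]>120),304,211,11);print(r,unproj("top",r[2][0],.095))
# stand holes: empty hole px wrist
print(unproj("wrist",(201,168),.073,c))
E
```

```text
(((250.23585510253906, 175.8113250732422), 22.627023696899414), (228, 154, 45, 44), ((250.0674285888672, 175.90443420410156), (43.16231155395508, 44.23546600341797), 96.25363159179688))
[[ 0.54640215 -0.40917048  0.095     ]]
[[ 0.54625972 -0.40907639  0.095     ]]
[[324.15688816   0.         249.97849768]
 [  0.         324.15688816 192.71688224]
 [  0.           0.           1.        ]]
(((303.4473571777344, 210.44737243652344), 7.032385349273682), (297, 204, 14, 14), ((303.58892822265625, 210.51699829101562), (13.110107421875, 13.270033836364746), 177.292236328125)) [[ 0.54340748 -0.41199587  0.095     ]]
[[ 0.52732449 -0.36671211  0.073     ]]
```

```bash
python3 -m inch '[1,5,0,40,0, 1,5,0,80,0, 1,5,0,110,0, 1,5,0,128,0, 1,5,0,128,0]' 40
python3 -m inch '[0.4,0,0,0,0, 0.2,0,0,0,0, 0.2,0,0,0,0, 0.2,0,0,0,0, 0.2,0,0,0,0]' 40
```

```text
time_s: 1.4
ee_pos: [0.5428, -0.4104, 0.0729]
tcp_rot: [-3.052, -0.732, 0.003]
contact_force: [-0.2, -1.0, 0.1]
gripper_width: 0.0856
time_s: 2.02
ee_pos: [0.5437, -0.4112, 0.0745]
tcp_rot: [3.055, 0.733, 0.0]
contact_force: [-0.1, 0.7, -0.7]
gripper_width: 0.0171
```

Width 17 mm means the head isn't between the pads, so I look.

```bash
python3 - <<'E'
from h import *
a=get_image("scene");b=get_image("wrist")
A=cv2.resize(a[150:270,170:330],None,fx=3,fy=3,interpolation=cv2.INTER_CUBIC)
B=cv2.resize(b,(480,360))
cv2.imwrite("pics/m1.png",cv2.vconcat([A,np.zeros((0,480,3),np.uint8)])[...,::-1]) 
h=cv2.resize(A,(400,300));w=cv2.resize(b,(400,300));cv2.imwrite("pics/m1.png",cv2.hconcat([h,w])[...,::-1])
print(state()["contact_force"],state()["gripper_width"])
E
```

```text
[ 0.13109791 -0.89004814  0.34569517] 0.017276704862975466
```

View pics/m1.png

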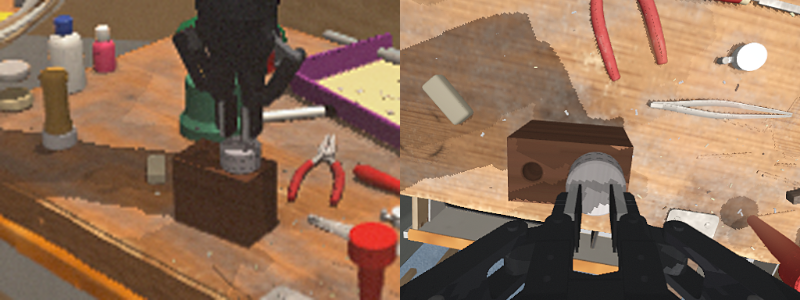

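The fingers appear to have shut over or beside the head. I compare the projected TCP and head in both views.

```bash
python3 - <<'E'
from h import *
s=state();p=np.array(s["ee_pos"]);R=axes()
for n in("wrist","scene"):
    P=[p,p-R[:,2]*.019,p-R[:,2]*.04,[.545,-.4105,.095],[.545,-.4105,.073]]
    print(n,np.round(proj(n,P),1).tolist())
b=get_image("wrist");a=get_image("scene")
B=cv2.resize(b[170:330,160:360],(500,400),interpolation=cv2.INTER_CUBIC)
A=cv2.resize(a[180:260,220:300],(300,300),interpolation=cv2.INTER_CUBIC);A=cv2.copyMakeBorder(A,0,100,0,0,0)
cv2.imwrite("pics/m2.png",cv2.hconcat([B,A])[...,::-1])
E
```

```text
wrist [[251.5, 231.1], [251.7, 245.9], [251.9, 266.5], [251.8, 244.6], [251.6, 227.7]]
scene [[265.3, 215.5], [265.2, 208.5], [265.0, 200.6], [265.5, 207.7], [265.7, 215.8]]
```

View pics/m2.png

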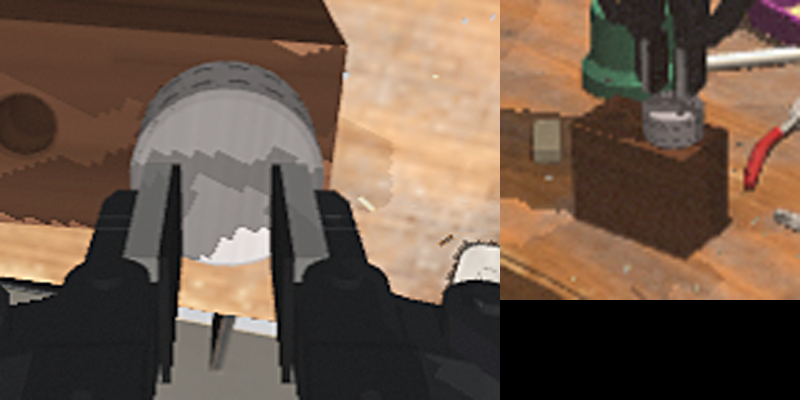

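```bash
python3 - <<'E'
from h import *
from scipy.optimize import least_squares as L
s=state();p=np.array(s["ee_pos"]);R=axes();c=get_calibration("wrist");cs=get_calibration("scene")
print("TCP depth",(np.array(c["R"])@p+c["t"])[2], "rot cam in tool",np.round(np.array(c["R"])@R,2).tolist())
def pts(h,x):return np.array([p+R@[x,-.0086,-h],p+R@[x,.0086,-h]])
for h in(0,.01,.02,.03):
  for x in(0,.011):print(h,x,np.round(proj("wrist",pts(h,x),c),0).tolist(),np.round(proj("scene",pts(h,x),cs),0).tolist())
# head triangulation: two wrist views + top
import pickle
c1=pickle.load(open("w1.pkl","rb"))
f=lambda X:np.r_[(proj("wrist",X,c1)[0]-[250.07,175.9]),(proj("wrist",X,c)[0]-[252,236]),(proj("top",X)[0]-[303.6,210.5])]
r=L(f,[.545,-.41,.095]);print(r.x,r.fun)
E
```

```text
TCP depth 0.18483585514125125 rot cam in tool [[-0.0, 1.0, -0.0], [-0.96, -0.0, -0.29], [-0.29, 0.0, 0.96]]
0 0 [[236.0, 231.0], [267.0, 231.0]] [[262.0, 215.0], [268.0, 216.0]]
0 0.011 [[236.0, 213.0], [267.0, 213.0]] [[265.0, 213.0], [271.0, 214.0]]
0.01 0 [[236.0, 238.0], [267.0, 238.0]] [[262.0, 211.0], [268.0, 213.0]]
0.01 0.011 [[235.0, 220.0], [268.0, 219.0]] [[265.0, 209.0], [271.0, 211.0]]
0.02 0 [[235.0, 247.0], [269.0, 247.0]] [[262.0, 207.0], [268.0, 209.0]]
0.02 0.011 [[235.0, 227.0], [269.0, 227.0]] [[264.0, 205.0], [271.0, 207.0]]
0.03 0 [[234.0, 256.0], [270.0, 256.0]] [[262.0, 204.0], [268.0, 205.0]]
0.03 0.011 [[234.0, 235.0], [270.0, 235.0]] [[264.0, 202.0], [271.0, 203.0]]
[ 0.54343114 -0.41131094  0.08060379] [ 0.75120457  0.01565179 -0.31981009  0.02366597 -0.66372788  0.18091865]
```

Tips sit roughly 25 mm above the reported TCP height: the fingers shut just over the head. The head's xy is confirmed at (0.5434,-0.4113). I open, go about 20 mm lower and grip again.

```bash
python3 -m inch '[0.7,0,0,0,0, 0.8,0,0,0,0, 0.8,0,0,7,0, 0.8,0,0,14,0, 0.8,0,0,20,0]' 40
python3 -m inch '[0.5,0,0,0,0, 0.25,0,0,0,0, 0.25,0,0,0,0, 0.25,0,0,0,0, 0.25,0,0,0,0]' 40
python3 - <<'E'
from h import *
to([.5434,-.4113,.055])
E
```

```text
time_s: 2.85
ee_pos: [0.5435, -0.411, 0.0536]
tcp_rot: [-3.054, -0.733, 0.001]
contact_force: [-0.6, -0.3, 0.3]
gripper_width: 0.0683
time_s: 3.48
ee_pos: [0.5438, -0.4113, 0.0547]
tcp_rot: [3.054, 0.733, 0.0]
contact_force: [-0.2, 0.7, 3.6]
gripper_width: 0.0382
shift mm [-0.3 -0.1 -0.3] tcp [ 0.5438 -0.4113  0.0547] F [-0.2  0.7  3.6] w 0.0382 t 3.48
tool y angle deg -63.022993197859435 tool x [0.891 0.454 0.   ]
```

```bash
python3 -m inch '[0.25,0,0,0,0, 0.25,0,0,-15,0, 0.25,0,0,-40,0, 0.25,0,0,-70,0, 0.25,0,0,-100,0]' 60
python3 - <<'E'
from h import *
to([.636,-.206,.16])
a=get_image("scene");b=get_image("wrist");import pickle;pickle.dump(get_calibration("wrist"),open("w2.pkl","wb"))
cv2.imwrite("pics/s2.png",a[...,::-1]);cv2.imwrite("pics/w2.png",b[...,::-1])
A=cv2.resize(a[130:250,200:320],(400,400),interpolation=cv2.INTER_CUBIC)
B=cv2.resize(b[84:384,106:406],(400,400))
cv2.imwrite("pics/m3.png",cv2.hconcat([A,B])[...,::-1])
E
```

```text
time_s: 4.1
ee_pos: [0.5435, -0.411, 0.156]
tcp_rot: [3.055, 0.733, 0.0]
contact_force: [0.2, -0.7, -1.5]
gripper_width: 0.0371
shift mm [ 175.4 -140.8   -4. ] tcp [ 0.5435 -0.411   0.156 ] F [ 0.2 -0.7 -1.5] w 0.0371 t 4.1
tool y angle deg -63.02354062462046 tool x [0.891 0.454 0.   ]
```

View pics/m3.png

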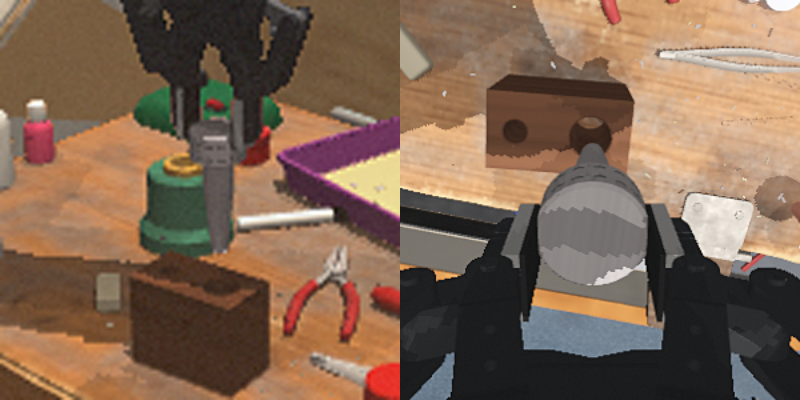

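The stake is held upright with its head centred between the pads: wrist full-frame (251,262), in line with the TCP column at 251.5. Now the sleeve centre.

```bash
python3 - <<'E'
from h import *
im=cv2.imread("pics/top0.png");h=cv2.cvtColor(im,cv2.COLOR_BGR2HSV)
def b(m,x,y,r):
    M=np.zeros(m.shape,np.uint8);cv2.circle(M,(x,y),r,1,-1);m=(m&(M>0)).astype(np.uint8)
    k=max(cv2.findContours(m,0,1)[0],key=cv2.contourArea);return cv2.minEnclosingCircle(k)
br=(h[...,0]>18)&(h[...,0]<33)&(h[...,1]>90)&(h[...,2]>120)
r=b(br,231,181,9);print(r,unproj("top",r[0],.073))
w=b(br,208,239,9);print(w,unproj("top",w[0],.09))
g=(h[...,0]>45)&(h[...,0]<85)&(h[...,1]>60);r=b(g,231,181,16);print("green",r,unproj("top",r[0],.03))
im=cv2.imread("pics/scene0.png");h=cv2.cvtColor(im,cv2.COLOR_BGR2HSV)
for X in([.6376,-.2039,.073],):print(proj("scene",X))
br=(h[...,0]>15)&(h[...,0]<33)&(h[...,1]>90)&(h[...,2]>110);print(b(br,256,180,9))
to([.6376,-.2039,.156])
E
```

```text
((230.2755126953125, 180.37754821777344), 6.296687602996826) [[ 0.63786533 -0.20285807  0.073     ]]
((207.77272033691406, 239.22727966308594), 5.519791603088379) [[ 0.46883604 -0.13563831  0.09      ]]
green ((232.0, 182.0), 13.000100135803223) [[ 0.63696162 -0.20524574  0.03      ]]
[[254.70546054 178.78392293]]
((254.5, 177.5), 6.5193023681640625)
shift mm [ 177.3 -143.3    1.8] tcp [ 0.5446 -0.412   0.1582] F [ 0.3  0.3 -2.2] w 0.037 t 4.2
tool y angle deg -63.01918480510172 tool x [0.891 0.454 0.002]
```

```bash
python3 -m inch '[0.25,42,-34,-6,0, 0.25,88,-71,-8,0, 0.25,133,-107,-8,0, 0.25,177,-143,-8,0, 0.25,177,-143,-8,0]' 60
python3 - <<'E'
from h import *
to([.6377,-.2033,.16])
a=get_image("scene");b=get_image("top")
A=cv2.resize(a[100:220,195:315],(400,400),interpolation=cv2.INTER_CUBIC)
B=cv2.resize(b[130:230,180:280],(400,400),interpolation=cv2.INTER_CUBIC)
cv2.imwrite("pics/m4.png",cv2.hconcat([A,B])[...,::-1])
E
```

```text
time_s: 4.82
ee_pos: [0.6374, -0.1996, 0.1616]
tcp_rot: [-3.052, -0.739, 0.001]
contact_force: [0.3, -0.0, -2.4]
gripper_width: 0.0369
shift mm [-1.4  3.4  1.6] tcp [ 0.6374 -0.1996  0.1616] F [ 0.3 -0.  -2.4] w 0.0369 t 4.83
tool y angle deg -62.77002931898767 tool x [ 0.889  0.458 -0.   ]
```

View pics/m4.png

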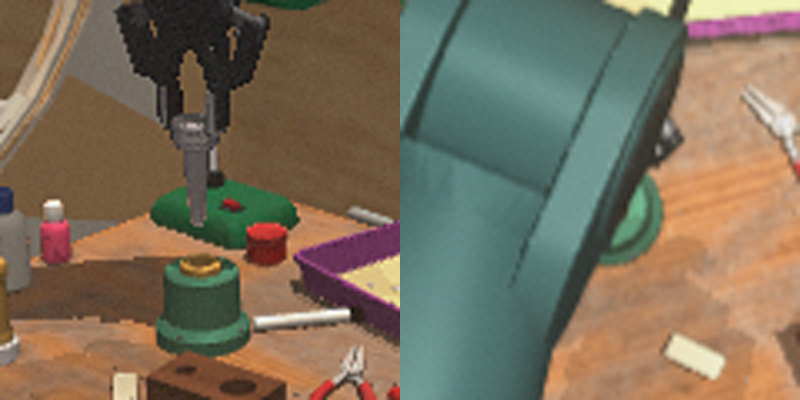

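```bash
python3 - <<'E'
from h import *
to([.6377,-.2033,.16])
for z in(.073,.1,.11,.12):print(z,proj("scene",[[.6377,-.2033,z],[.6374,-.1996,z]]).round(1).tolist())
a=get_image("scene");
import cv2
g=cv2.resize(a[150:190,235:275],(400,400),interpolation=cv2.INTER_CUBIC);cv2.imwrite("pics/m5.png",g[...,::-1])
E
```

```text
shift mm [1.  0.9 1.8] tcp [ 0.6364 -0.203   0.1618] F [ 0.6  0.3 -2.1] w 0.037 t 4.92
tool y angle deg -62.96084872164484 tool x [ 0.891  0.455 -0.001]
0.073 [[254.6, 178.7], [253.9, 178.3]]
0.1 [[254.4, 170.1], [253.6, 169.7]]
0.11 [[254.3, 166.8], [253.5, 166.5]]
0.12 [[254.2, 163.6], [253.4, 163.2]]
```

Tip at scene row 167.5 matches z≈0.107, over the mouth. So the tip is about TCP−54 mm and it should seat at TCP≈0.075. Lowering.

```bash
python3 -m inch '[0.25,1,1,15,0, 0.25,1,1,35,0, 0.25,1,1,55,0, 0.25,1,1,70,0, 0.25,1,1,74,0]' 60
python3 -c "
from h import *;to([.6377,-.2033,.075])"
```

```text
time_s: 5.6
ee_pos: [0.6372, -0.2038, 0.0872]
tcp_rot: [-3.054, -0.732, 0.001]
contact_force: [-0.3, 5.1, 2.4]
gripper_width: 0.0369
shift mm [ 0.7 -0.2 12.2] tcp [ 0.6372 -0.2038  0.0872] F [-0.3  5.1  2.4] w 0.0369 t 5.6
tool y angle deg -63.05614995533957 tool x [ 0.891  0.453 -0.001]
```

```bash
python3 -m inch '[0.25,0.5,-1,0,0, 0.25,1,-2,0,0, 0.25,1,-2,2,0, 0.25,1,-2,4,0, 0.25,1,-2,4,0]' 60
python3 -c "
from h import *;to([.6377,-.2033,.075])"
```

```text
time_s: 6.22
ee_pos: [0.6378, -0.2016, 0.0842]
tcp_rot: [-3.055, -0.733, 0.0]
contact_force: [-0.2, 0.5, -2.6]
gripper_width: 0.0372
shift mm [-0.8  1.5  9.2] tcp [ 0.6378 -0.2016  0.0842] F [-0.2  0.5 -2.6] w 0.0372 t 6.22
tool y angle deg -63.028797217723586 tool x [ 0.891  0.454 -0.   ]
```

Free again. Continue down.

```bash
python3 -m inch '[0.25,0,0,2,0, 0.25,0,0,4,0, 0.25,0,0,5,0, 0.25,0,0,6,0, 0.25,0,0,6,0]' 60
python3 -m inch '[0.25,0,0,1,0, 0.25,0,0,2,0, 0.25,0,0,2,0, 0.25,0,0,2,0, 0.25,0,0,2,0]' 60
```

```text
time_s: 6.85
ee_pos: [0.6378, -0.2016, 0.0783]
tcp_rot: [-3.055, -0.733, 0.0]
contact_force: [0.5, -0.8, -2.7]
gripper_width: 0.037
time_s: 7.48
ee_pos: [0.6379, -0.2017, 0.0764]
tcp_rot: [3.055, 0.733, 0.0]
contact_force: [0.3, -1.0, -3.0]
gripper_width: 0.0374
```

```bash
python3 -m inch '[0.25,0,0,1,0, 0.25,0,0,2,0, 0.25,0,0,2,0, 0.25,0,0,2,0, 0.25,0,0,2,0]' 60
python3 -m inch '[0.25,0,0,1,0, 0.25,0,0,1,0, 0.25,0,0,1,0, 0.25,0,0,1,0, 0.25,0,0,1,0]' 60
```

```text
time_s: 8.1
ee_pos: [0.6382, -0.2017, 0.0751]
tcp_rot: [3.054, 0.733, 0.002]
contact_force: [-0.5, 0.6, 4.6]
gripper_width: 0.0368
time_s: 8.72
ee_pos: [0.6383, -0.2016, 0.0743]
tcp_rot: [3.054, 0.733, 0.002]
contact_force: [-0.9, 1.4, 9.4]
gripper_width: 0.037
```

Seated, pressed with about 12 N. Let go and lift.

```bash
python3 -m inch '[0.4,0,0,0,0, 0.6,0,0,0,0, 0.75,0,0,0,0, 0.75,0,0,0,0, 0.75,0,0,0,0]' 40
python3 -m inch '[0.75,0,0,-10,0, 0.75,0,0,-30,0, 0.75,0,0,-60,0, 0.75,0,0,-90,0, 0.75,0,0,-110,0]' 40
python3 - <<'E'
from h import *
to([.4688,-.1356,.2])
b=get_image("wrist");a=get_image("scene")
import pickle;c=get_calibration("wrist");pickle.dump(c,open("w3.pkl","wb"));cv2.imwrite("pics/w3.png",b[...,::-1])
A=cv2.resize(a[120:240,195:315],(400,400),interpolation=cv2.INTER_CUBIC)
B=cv2.resize(b[:300,56:356],(400,400))
cv2.imwrite("pics/m6.png",cv2.hconcat([A,B])[...,::-1])
E
```

```text
time_s: 9.35
ee_pos: [0.6378, -0.2016, 0.0733]
tcp_rot: [-3.055, -0.733, 0.0]
contact_force: [0.7, -0.6, -0.6]
gripper_width: 0.0638
time_s: 9.98
ee_pos: [0.6381, -0.2017, 0.1857]
tcp_rot: [3.054, 0.733, 0.002]
contact_force: [1.0, 0.1, -1.0]
gripper_width: 0.064
shift mm [-120.9 -135.7  -14.7] tcp [ 0.6381 -0.2017  0.1857] F [ 1.   0.1 -1. ] w 0.064 t 9.97
tool y angle deg -63.02199275685386 tool x [0.891 0.454 0.001]
```

View pics/m6.png

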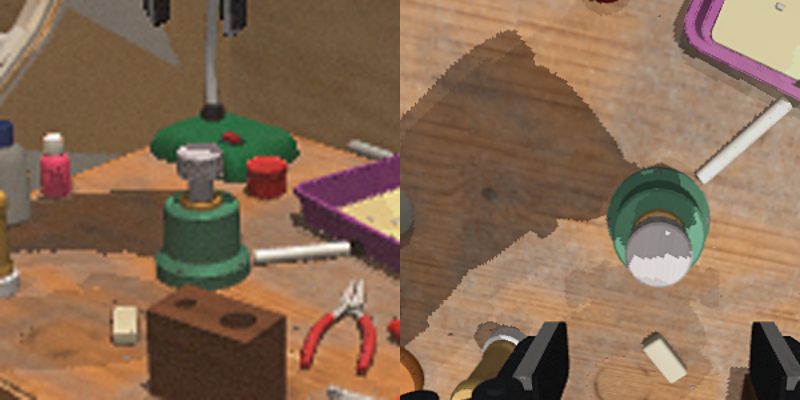

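The stake stands upright in the sleeve, face at crop (199,152). Now to the weight.

```bash
python3 -m inch '[0.7,-40,-45,0,0, 0.7,-80,-90,0,0, 0.7,-110,-124,0,0, 0.7,-121,-136,0,0, 0.7,-121,-136,0,0]' 40
python3 - <<'E'
from h import *
to([.4688,-.1356,.018])
b=get_image("wrist");c=get_calibration("wrist");cv2.imwrite("pics/w4.png",b[...,::-1])
print(proj("wrist",[[.4688,-.1356,.09],[.4688,-.1356,.018]],c))
h=cv2.cvtColor(b,cv2.COLOR_RGB2HSV);m=((h[...,0]>15)&(h[...,0]<33)&(h[...,1]>90)&(h[...,2]>90)).astype(np.uint8)
for k in cv2.findContours(m,0,1)[0]:
    if cv2.contourArea(k)>300:print(cv2.boundingRect(k),cv2.minEnclosingCircle(k))
cv2.imwrite("pics/w4c.png",b[100:384,100:412][...,::-1])
E
```

```text
time_s: 10.7
ee_pos: [0.4681, -0.1352, 0.1835]
tcp_rot: [3.055, 0.732, 0.001]
contact_force: [0.7, 0.3, 0.1]
gripper_width: 0.0597
shift mm [  0.4   0.6 165.5] tcp [ 0.4681 -0.1352  0.1835] F [0.7 0.3 0.1] w 0.0597 t 10.7
tool y angle deg -63.031203702307614 tool x [0.891 0.454 0.   ]
[[250.74980571 187.03082987]
 [250.50422867 168.65410049]]
(114, 189, 57, 33) ((142.0, 199.0), 28.861839294433594)
(231, 152, 38, 49) ((249.5, 175.9166717529297), 24.33643341064453)
(396, 28, 26, 31) ((409.0, 42.5), 18.82162857055664)
(84, 0, 19, 55) ((92.5, 26.518518447875977), 27.847572326660156)
```

View pics/w4c.png

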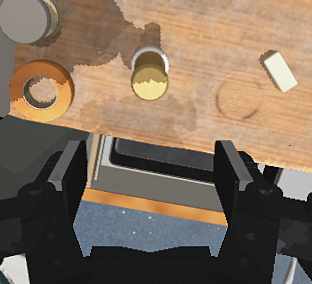

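The weight's knob is at (249.5,182), centred between the open fingers. Descend and grip.

```bash
python3 -m inch '[0.7,0,0,50,0, 0.7,0,0,100,0, 0.7,0,0,140,0, 0.7,0,0,158,0, 0.7,0,0,165,0]' 40
python3 -m inch '[0.5,0,0,0,0, 0.15,0,0,0,0, 0.15,0,0,0,0, 0.15,0,0,0,0, 0.15,0,0,0,0]' 60
python3 -m inch '[0.15,0,0,0,0, 0.15,0,0,-20,0, 0.15,0,0,-60,0, 0.15,0,0,-110,0, 0.15,0,0,-150,0]' 80
python3 - <<'E'
from h import *
to([.638,-.2017,.16])
E
```

```text
time_s: 11.38
ee_pos: [0.4688, -0.1355, 0.017]
tcp_rot: [-3.054, -0.732, 0.002]
contact_force: [0.2, 0.0, -0.7]
gripper_width: 0.0597
time_s: 12.0
ee_pos: [0.4689, -0.1355, 0.019]
tcp_rot: [3.054, 0.733, 0.002]
contact_force: [-0.4, 0.3, 6.6]
gripper_width: 0.0308
time_s: 12.62
ee_pos: [0.4681, -0.1352, 0.1701]
tcp_rot: [3.055, 0.733, 0.0]
contact_force: [1.2, -0.7, -4.7]
gripper_width: 0.0303
shift mm [121.3 136.3  10.2] tcp [ 0.4681 -0.1352  0.1701] F [ 1.2 -0.7 -4.7] w 0.0303 t 12.62
tool y angle deg -63.025333925957625 tool x [0.891 0.454 0.   ]
```

Width 30 mm suggests the pads' upper edge caught the 33 mm knob rather than the 28 mm grip. I set it down and regrip about 9 mm lower.

```bash
python3 -m inch '[0.15,0,0,50,0, 0.15,0,0,100,0, 0.15,0,0,135,0, 0.15,0,0,146,0, 0.15,0,0,150,0]' 80
python3 -m inch '[0.4,0,0,0,0, 0.65,0,0,0,0, 0.65,0,0,3,0, 0.65,0,0,9,0, 0.65,0,0,9,0]' 40
python3 -m inch '[0.4,0,0,0,0, 0.15,0,0,0,0, 0.15,0,0,0,0, 0.15,0,0,0,0, 0.15,0,0,0,0]' 60
```

```text
time_s: 13.25
ee_pos: [0.4686, -0.1353, 0.019]
tcp_rot: [-3.055, -0.733, -0.001]
contact_force: [-6.2, 6.6, 34.4]
gripper_width: 0.03
time_s: 13.88
ee_pos: [0.468, -0.1352, 0.0089]
tcp_rot: [-3.054, -0.733, 0.001]
contact_force: [-0.1, -0.0, 0.1]
gripper_width: 0.0554
time_s: 14.5
ee_pos: [0.4682, -0.1351, 0.0094]
tcp_rot: [-3.055, -0.733, 0.0]
contact_force: [-1.3, 2.7, 2.6]
gripper_width: 0.0275
```

```bash
python3 -m inch '[0.15,0,0,0,0, 0.15,0,0,-20,0, 0.15,0,0,-70,0, 0.15,0,0,-130,0, 0.15,0,0,-160,0]' 80
python3 -m inch '[0.15,0,0,0,0, 0.15,0,0,0,0, 0.15,0,0,0,0, 0.15,0,0,0,0, 0.15,0,0,0,0]' 80
python3 - <<'E'
from h import *
to([.638,-.2017,.16])
a=get_image("scene");cv2.imwrite("pics/s5.png",a[...,::-1])
A=cv2.resize(a[100:220,140:290],(750,600),interpolation=cv2.INTER_CUBIC)
cv2.imwrite("pics/m7.png",A[...,::-1])
p=np.array(state()["ee_pos"]);print(proj("scene",[p+[0,0,d] for d in(-.02,-.01,0,.01,.07,.08)]).round(1).tolist())
E
```

```text
time_s: 15.12
ee_pos: [0.4691, -0.136, 0.1721]
tcp_rot: [3.052, 0.732, 0.003]
contact_force: [1.4, -0.3, -4.2]
gripper_width: 0.0276
time_s: 15.75
ee_pos: [0.4682, -0.1353, 0.169]
tcp_rot: [-3.055, -0.733, 0.001]
contact_force: [0.4, 0.3, -5.1]
gripper_width: 0.0275
shift mm [121.2 136.2   8.9] tcp [ 0.4682 -0.1353  0.169 ] F [ 0.4  0.3 -5.1] w 0.0275 t 15.75
tool y angle deg -63.02632264922638 tool x [ 0.891  0.454 -0.   ]
[[188.6, 159.2], [188.2, 155.8], [187.9, 152.4], [187.6, 148.9], [185.5, 127.7], [185.2, 124.1]]
```

View pics/m7.png

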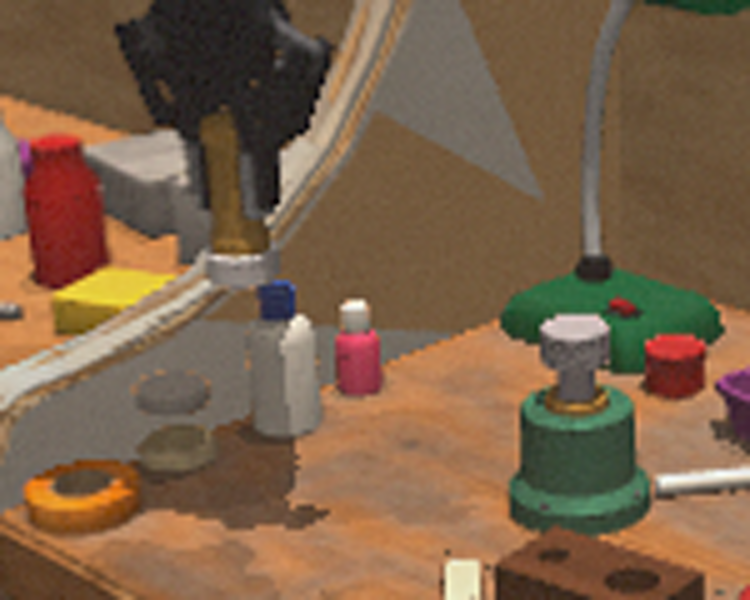

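The weight is held upright, white face down. Moving over the stake at (0.638,-0.2017); contact is expected near TCP z≈0.124.

```bash
python3 -m inch '[0.15,40,45,0,0, 0.15,80,90,0,0, 0.15,110,124,0,0, 0.15,121,136,0,0, 0.15,121,136,0,0]' 80
python3 -m inch '[0.15,0,0,12,0, 0.15,0,0,24,0, 0.15,0,0,33,0, 0.15,0,0,38,0, 0.15,0,0,38,0]' 80
python3 - <<'E'
from h import *
to([.638,-.2017,.124])
a=get_image("scene")
A=cv2.resize(a[110:210,205:305],(600,600),interpolation=cv2.INTER_CUBIC)
cv2.imwrite("pics/m8.png",A[...,::-1])
E
```

```text
time_s: 16.42
ee_pos: [0.6384, -0.2019, 0.1683]
tcp_rot: [-3.054, -0.733, 0.001]
contact_force: [0.2, -0.0, -4.9]
gripper_width: 0.0271
time_s: 17.05
ee_pos: [0.6376, -0.2015, 0.1311]
tcp_rot: [-3.055, -0.733, 0.001]
contact_force: [-0.2, 0.8, -3.7]
gripper_width: 0.0276
shift mm [0.3 0.3 7.1] tcp [ 0.6376 -0.2015  0.1311] F [-0.2  0.8 -3.7] w 0.0276 t 17.05
tool y angle deg -63.02652718306399 tool x [ 0.891  0.454 -0.   ]
```

View pics/m8.png

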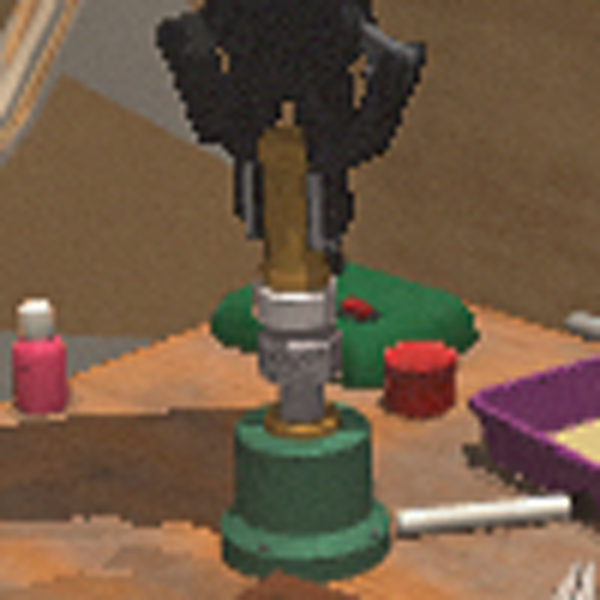

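The weight's disc (298,310) sits squarely above the head (300,350), a few mm clear. That's my last picture, so from here I go by force and height readings.

```bash
python3 -m inch '[0.15,0,0,1,0, 0.15,0,0,2,0, 0.15,0,0,3,0, 0.15,0,0,4,0, 0.15,0,0,5,0]' 80
python3 -m inch '[0.15,0,0,0.5,0, 0.15,0,0,1,0, 0.15,0,0,1.5,0, 0.15,0,0,2,0, 0.15,0,0,2,0]' 80
```

```text
time_s: 17.73
ee_pos: [0.6378, -0.2016, 0.1263]
tcp_rot: [-3.055, -0.733, 0.0]
contact_force: [-0.3, -1.2, -4.1]
gripper_width: 0.0274
time_s: 18.35
ee_pos: [0.6378, -0.2016, 0.1244]
tcp_rot: [-3.055, -0.733, 0.0]
contact_force: [0.2, -0.4, -3.9]
gripper_width: 0.0275
```

```bash
python3 -m inch '[0.15,0,0,0.5,0, 0.15,0,0,1,0, 0.15,0,0,1.5,0, 0.15,0,0,1.5,0, 0.15,0,0,1.5,0]' 80
python3 -m inch '[0.15,0,0,0.5,0, 0.15,0,0,1,0, 0.15,0,0,1,0, 0.15,0,0,1,0, 0.15,0,0,1,0]' 80
```

```text
time_s: 18.98
ee_pos: [0.6381, -0.2018, 0.1236]
tcp_rot: [3.054, 0.732, 0.001]
contact_force: [-1.4, -0.0, 5.4]
gripper_width: 0.0271
time_s: 19.6
ee_pos: [0.6381, -0.2018, 0.1227]
tcp_rot: [3.054, 0.732, 0.002]
contact_force: [-1.2, -1.1, 6.5]
gripper_width: 0.0274
```

Tap 1: about 10.5 N and the sleeve is creeping. Lift, then tap again.

```bash
python3 -m inch '[0.15,0,0,-4,0, 0.15,0,0,-8,0, 0.15,0,0,-8,0, 0.15,0,0,-8,0, 0.15,0,0,-8,0]' 80
python3 -m inch '[0.15,0,0,5,0, 0.15,0,0,7,0, 0.15,0,0,7.5,0, 0.15,0,0,8,0, 0.15,0,0,8.5,0]' 80
python3 -m inch '[0.15,0,0,0.5,0, 0.15,0,0,1,0, 0.15,0,0,1.5,0, 0.15,0,0,1.5,0, 0.15,0,0,1.5,0]' 80
```

```text
time_s: 20.23
ee_pos: [0.6377, -0.2016, 0.1297]
tcp_rot: [-3.055, -0.733, 0.0]
contact_force: [-0.2, -0.5, -4.3]
gripper_width: 0.0271
time_s: 20.85
ee_pos: [0.638, -0.2016, 0.1221]
tcp_rot: [3.054, 0.733, 0.001]
contact_force: [-2.6, 1.3, 5.3]
gripper_width: 0.028
time_s: 21.48
ee_pos: [0.6379, -0.2016, 0.1205]
tcp_rot: [3.055, 0.733, 0.001]
contact_force: [-2.0, 1.1, 5.7]
gripper_width: 0.0276
```

```bash
python3 -m inch '[0.15,0,0,0.5,0, 0.15,0,0,1,0, 0.15,0,0,1.5,0, 0.15,0,0,1.5,0, 0.15,0,0,1.5,0]' 80
python3 -m inch '[0.15,0,0,0.5,0, 0.15,0,0,1,0, 0.15,0,0,1,0, 0.15,0,0,1,0, 0.15,0,0,1,0]' 80
```

```text
time_s: 22.1
ee_pos: [0.638, -0.2016, 0.119]
tcp_rot: [3.054, 0.733, 0.001]
contact_force: [-3.2, 0.6, 5.5]
gripper_width: 0.0276
time_s: 22.72
ee_pos: [0.6379, -0.2016, 0.1181]
tcp_rot: [3.054, 0.733, 0.001]
contact_force: [-1.8, 2.1, 5.8]
gripper_width: 0.0273
```

```bash
python3 -m inch '[0.15,0,0,0.5,0, 0.15,0,0,1,0, 0.15,0,0,1,0, 0.15,0,0,1,0, 0.15,0,0,1,0]' 80
python3 -m inch '[0.15,0,0,0.5,0, 0.15,0,0,1,0, 0.15,0,0,1,0, 0.15,0,0,1,0, 0.15,0,0,1,0]' 80
```

```text
time_s: 23.35
ee_pos: [0.6381, -0.2016, 0.1175]
tcp_rot: [3.054, 0.733, 0.002]
contact_force: [-4.4, 1.7, 10.4]
gripper_width: 0.0275
time_s: 23.98
ee_pos: [0.6383, -0.2017, 0.1173]
tcp_rot: [3.054, 0.733, 0.003]
contact_force: [-5.4, 2.6, 17.3]
gripper_width: 0.0277
```

The force rises while z stalls at 0.1173: the sleeve is on its stop at about 21.6 N. One separate firm tap to confirm.

```bash
python3 -m inch '[0.15,0,0,-5,0, 0.15,0,0,-9,0, 0.15,0,0,-9,0, 0.15,0,0,-9,0, 0.15,0,0,-9,0]' 80
python3 -m inch '[0.15,0,0,4,0, 0.15,0,0,6,0, 0.15,0,0,7,0, 0.15,0,0,7.5,0, 0.15,0,0,8,0]' 80
python3 -m inch '[0.15,0,0,0.5,0, 0.15,0,0,1,0, 0.15,0,0,1,0, 0.15,0,0,1,0, 0.15,0,0,1,0]' 80
```

```text
time_s: 24.6
ee_pos: [0.6378, -0.2016, 0.1241]
tcp_rot: [-3.055, -0.733, 0.001]
contact_force: [-0.3, -0.0, -5.0]
gripper_width: 0.0273
time_s: 25.22
ee_pos: [0.6381, -0.2016, 0.1173]
tcp_rot: [3.054, 0.733, 0.002]
contact_force: [-4.3, 1.9, 10.3]
gripper_width: 0.0274
time_s: 25.85
ee_pos: [0.6382, -0.2016, 0.1173]
tcp_rot: [3.054, 0.733, 0.003]
contact_force: [-5.7, 2.4, 16.6]
gripper_width: 0.0276
```

Solid: about 21 N with no movement. Lift off and carry the weight back.

```bash
python3 -m inch '[0.15,0,0,-10,0, 0.15,0,0,-30,0, 0.15,0,0,-50,0, 0.15,0,0,-55,0, 0.15,0,0,-55,0]' 80
python3 -m inch '[0.15,-40,-45,0,0, 0.15,-80,-90,0,0, 0.15,-110,-124,0,0, 0.15,-121,-136,0,0, 0.15,-121,-136,0,0]' 80
python3 -m inch '[0.15,0,0,45,0, 0.15,0,0,90,0, 0.15,0,0,125,0, 0.15,0,0,142,0, 0.15,0,0,148,0]' 80
python3 -m inch '[0.15,0,0,0,0, 0.15,0,0,1,0, 0.15,0,0,2,0, 0.15,0,0,3,0, 0.15,0,0,3,0]' 80
python3 -c "
from h import *;to([.4685,-.1353,.0094])"
```

```text
time_s: 26.48
ee_pos: [0.6378, -0.2017, 0.1701]
tcp_rot: [-3.055, -0.733, 0.0]
contact_force: [0.7, -0.2, -3.8]
gripper_width: 0.0278
time_s: 27.1
ee_pos: [0.468, -0.1352, 0.1703]
tcp_rot: [3.055, 0.733, 0.0]
contact_force: [0.6, -0.9, -4.9]
gripper_width: 0.0276
time_s: 27.72
ee_pos: [0.4689, -0.1356, 0.021]
tcp_rot: [-3.054, -0.732, 0.002]
contact_force: [0.1, 0.6, -3.2]
gripper_width: 0.0274
time_s: 28.35
ee_pos: [0.4683, -0.1353, 0.0195]
tcp_rot: [3.055, 0.733, 0.0]
contact_force: [-0.4, -0.3, -3.4]
gripper_width: 0.0273
shift mm [ 0.1  0.1 10.1] tcp [ 0.4683 -0.1353  0.0195] F [-0.4 -0.3 -3.4] w 0.0273 t 28.35
tool y angle deg -63.023958679713736 tool x [0.891 0.454 0.   ]
```

```bash
python3 -m inch '[0.15,0,0,2,0, 0.15,0,0,4,0, 0.15,0,0,6,0, 0.15,0,0,7,0, 0.15,0,0,7,0]' 80
python3 -m inch '[0.15,0,0,1,0, 0.15,0,0,2,0, 0.15,0,0,2.5,0, 0.15,0,0,2.5,0, 0.15,0,0,2.5,0]' 80
```

```text
time_s: 28.98
ee_pos: [0.4682, -0.1352, 0.0123]
tcp_rot: [-3.055, -0.733, 0.0]
contact_force: [-0.4, -0.1, -3.7]
gripper_width: 0.0276
time_s: 29.6
ee_pos: [0.4683, -0.1353, 0.0099]
tcp_rot: [3.055, 0.733, 0.0]
contact_force: [-0.7, -0.4, -4.9]
gripper_width: 0.0273
```

```bash
python3 -m inch '[0.15,0,0,0.5,0, 0.15,0,0,1,0, 0.15,0,0,1,0, 0.15,0,0,1,0, 0.15,0,0,1,0]' 80
```

```text
time_s: 30.22
ee_pos: [0.4687, -0.1353, 0.0096]
tcp_rot: [3.054, 0.733, 0.002]
contact_force: [-1.6, 2.4, 10.2]
gripper_width: 0.0273
```

On the bench. Release, rise and clear.

```bash
python3 -m inch '[0.3,0,0,0,0, 0.5,0,0,0,0, 0.7,0,0,0,0, 0.7,0,0,0,0, 0.7,0,0,0,0]' 40
python3 -m inch '[0.7,0,0,-10,0, 0.7,0,0,-50,0, 0.7,0,0,-100,0, 0.7,0,0,-150,0, 0.7,0,0,-175,0]' 40
python3 - <<'E'
from h import *
b=get_image("wrist");h=cv2.cvtColor(b,cv2.COLOR_RGB2HSV);m=((h[...,0]>15)&(h[...,0]<33)&(h[...,1]>90)&(h[...,2]>90)).astype(np.uint8)
for k in cv2.findContours(m,0,1)[0]:
    if cv2.contourArea(k)>300:print("now",cv2.boundingRect(k))
to([.4685,-.1353,.1835])
# stake/sleeve in scene: head top & brass vs start
a=get_image("scene");h=cv2.cvtColor(a,cv2.COLOR_RGB2HSV)
s0=cv2.cvtColor(cv2.imread("pics/scene0.png"),cv2.COLOR_BGR2HSV)
for n,H in(("before",s0),("after",h)):
    for nm,(x0,y0,x1,y1) in(("sleeve",(243,160,267,192)),("weight",(180,165,206,215))):
        q=H[y0:y1,x0:x1];m=(q[...,0]>13)&(q[...,0]<33)&(q[...,1]>90)&(q[...,2]>70)
        ys,xs=np.nonzero(m);print(n,nm,len(ys),(xs.min()+x0,xs.max()+x0,ys.min()+y0,ys.max()+y0) if len(ys) else None)
q=h[140:185,240:270];m=(q[...,1]<50)&(q[...,2]>90);ys,xs=np.nonzero(m);print("head px",xs.mean()+240,ys.min()+140,ys.max()+140,"pred face/tip-neck",proj("scene",[[.638,-.2017,.108],[.638,-.2017,.086]]).round(1).tolist())
E
```

```text
time_s: 30.85
ee_pos: [0.4683, -0.1353, 0.0088]
tcp_rot: [3.055, 0.733, -0.0]
contact_force: [0.4, -0.3, 0.8]
gripper_width: 0.0593
time_s: 31.48
ee_pos: [0.4689, -0.1356, 0.1872]
tcp_rot: [3.053, 0.732, 0.004]
contact_force: [0.2, 0.0, -0.4]
gripper_width: 0.06
now (115, 190, 56, 32)
now (231, 151, 37, 48)
now (85, 0, 19, 57)
shift mm [-0.7 -1.   5.6] tcp [ 0.4696 -0.1359  0.1891] F [-0.1 -0.6  2.7] w 0.0599 t 31.52
tool y angle deg -63.02317875062502 tool x [0.891 0.454 0.004]
before sleeve 87 (np.int64(243), np.int64(266), np.int64(172), np.int64(189))
before weight 300 (np.int64(180), np.int64(204), np.int64(171), np.int64(214))
after sleeve 39 (np.int64(243), np.int64(266), np.int64(175), np.int64(189))
after weight 329 (np.int64(180), np.int64(205), np.int64(172), np.int64(214))
head px 255.63291139240505 140 181 pred face/tip-neck [[254.1, 167.3], [254.3, 174.4]]
```

Weight's silhouette is back where it started (231,151,37×48 vs 231,152,38×49). The final face height of 0.108 m matches a home sleeve (0.109 ± 0.002).

```bash
python3 -c "
from cell import *;print(hand_in());print(state()['time_s'])"
```

```text
the job is handed in; nothing more can be done
None
the job is handed in; nothing more can be done
```

I finished the task and handed it in at about 31.5 s of the 72 s allowed; no verdict was reported.

**What I did:**
- **Stake:** I took it out of the stand, pressed it into the sleeve's taper with about 12 N and let go. The scene picture showed it upright in the sleeve.
- **Taps:** There were three separate taps with the weight: about 10 N, then about 10 N rising to about 21.6 N as the sleeve reached its stop, then a last one of about 21 N. These forces are readings at the end of each move, so I did not see the peaks in between.
- **Weight:** I stood it back upright on the bench where it started.

**Last checks:**
- **Sleeve home:** Under the last tap, the tool height stayed at 0.1173 m while the force rose. That puts the stake's face at about 0.108 m, against 0.109 ± 0.002 m expected for a home sleeve.
- **Weight:** The wrist camera showed its outline within 1 px of where it was before.
- **Not measured:** I could not read how tightly the stake is wedged. My colour check of the sleeve in the last scene image was inconclusive. I did not check the bystanders at the end.

**What went wrong or disagreed:**
- **First stake grasp:** It closed just above the head, because the fingertips were about 25 mm above the reported tool point. I gripped again 20 mm lower.
- **First weight grasp:** It caught the knob, so I set the weight down and gripped it lower. Setting it down pressed the bench with up to about 39 N.
- **Wrist camera:** It placed the stake's head about 15 mm lower than the scene view and the stand's dimensions did.

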